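# Turn a square frame against the post for its next edge

## Task

Lift the square wooden frame out of its nest without twisting it, lay it flat on the table right beside the steel post and let go. Then push it round against the post, flat on the table and not in the air, a quarter turn anticlockwise seen from above, and take your hand off. Finally take hold of it afresh and put it back flat in the nest with its dark rail at the back, pushed fully home and square against the back stop; leave the other things where they are.

Things in the scene. Friction and masses are not known exactly. Their poses are not given: they have to be found in the camera images.
- frame: loose square wooden frame, 90 x 90 mm, 28 mm high, 0.2 kg: rails 20 mm wide round an open 50 x 50 mm middle, three pale, one dark. Origin: centre of its underside; z up; the dark rail is at -y, rail middles 35 mm from the origin. At the start it lies in the nest, axes along the nest's (dark rail at the nest's right); at the end its y points along the nest's -x
- dark_rail (a point): middle of the top of the dark rail (35 mm from the frame's centre, 28 mm up)
- nest: fixed nest: 6 mm base 120 x 140 mm, cheeks 18 mm thick at +y and -y, back stop at +x, open to the robot. Origin: on the table under the centre of the home frame; x to the back stop, z up; yaw within 0.2 of the world's. 96 mm wide inside, cheeks flare to 31 mm high and leave only the open side's rail to grip (outer face x = -45 mm, middle -35 mm). Base from x = -57 mm to 63 mm
- back_stop (a point): top middle of the face of the back stop that the frame touches when home (nest x = 45 mm, 34 mm above the table)
- post: fixed plain steel post standing on the table, 24 mm diameter, 60 mm high, nothing round its foot. Origin: its axis at table height
- setting_block: bystander: white block with a black knob, 40 x 60 x 46 mm, on the table; origin under its centre; leave it alone
- tape_measure: bystander: yellow tape measure, 36 x 78 x 61 mm, on the table; origin under its centre; leave it alone
- offcut_2: bystander: brown wooden block, 60 x 75 x 22 mm, on the table at the right; origin under its centre; leave it alone
- chisel: bystander: chisel with wooden handle, 255 mm long, lying on the table; origin under its centre; leave it alone

How it is judged:
By the outcome, as a careful person would: the job done as asked, in the order asked, and still so for the second after the job is handed in, with the robot touching nothing.
It also fails if it takes over 72 s, if anything falls off the work surface, if the arm or the gripper's body presses on something with over 40 N, if the wrist force passes 120 N, or if a joint passes its speed limit or range.

## Robot

A 7-joint arm with a two-finger parallel gripper is mounted at the origin on a cart in front of the work surface, level with it; the furniture and walls round the work are solid. World frame = base frame: x ahead of the robot, y to its left, z up, the work surface at z = 0. Lengths are in m, angles in rad, forces in N, time in s.
With the tool pointing down it reaches from about 0.35 to 0.9 m from the base axis. Payload 8.1 kg.
Tool frame: the origin (TCP) lies midway between the tips of the shut fingers; the grasp point (between the pads) lies 19 mm behind it; z points along the fingers, y is the line along which they close (so a half turn about z gives the same grasp; the last joint's range is limited). The gripper opens to 92 mm and grips with 3 to 60 N. Pads are 19 mm wide; open, the fingers measure 130 mm over their backs; the gripper's body (75 mm by 190 mm) begins 47 mm behind the grasp point.
Start: joints at [1.029, 0.434, 0.025, 1.573, -0.012, 1.134, -0.075], TCP at [0.266, -0.566, 0.227] pointing down, gripper open.
Joint ranges: [-2.62, 2.62], [-0.44, 2.09], [-1.27, 1.32], [0.08, 2.57], [-1.32, 4.46], [0.12, 2], [-2.74, 2.74]. Speed limits (rad/s): [2.22, 2.22, 3.01, 3.01, 3.14, 3.14, 3.14].

## Interface

Orientations are given as a rotation vector (axis times angle).
In Python, from cell import observe, get_image, camera_model, sign_off, recognise, silhouettes gives the robot as it stands.
- The arm moves only by the tool apply_moves, never from a script. Its argument "motion" is a list of rows, each an object of numbers: "x", "y", "z": the shift along the world's x, y, z in cm; "yaw": the turn about the world's z in degrees; "hand": the opening, from -1 (shut) to 1 (fully open), so that 0 is half open. In form: [{"x": .., "y": .., "z": .., "yaw": .., "hand": ..}, ...]. A call has 1 to 10 rows; each row is the pose to reach, as a shift and turn from the pose commanded when the call began; what a row does not reach only later rows make up. A row lasts 1/8 s, in which the tool goes at most 62.5 mm and 10.7 degrees, less where a joint would pass 70% of its speed; a pose out of reach is approached as far as the arm can. A call with a gripper value outside its range is refused whole. The fingers move at their own pace and stop on an object; "newtons" is the grip in N (left out, the last holds). Time passes only in rows, so rows that repeat a pose let the fingers close. It gives the time, the measured TCP pose, the force, the opening and the grip force at its end, in the units of the state.
- observe(): the state, without advancing time (a new reading comes with each control period).
- get_image(name): name is "scene" or "top" or "wrist"; returns the picture (420x560x3 uint8, blue, green, red); there is no depth.
- camera_model(name): a dict with "camera_matrix" (3x3 intrinsics, pixels), "T" (4x4, takes a point from camera to world coordinates). Camera axes: x right, y up, looking along -z (the intrinsics and any distortion apply to the point x, -y, -z); pixel columns grow to the right and rows downward; lengths in m; the calibration is good to about 2 mm. A picture is of the moment at which its call begins: read the wrist's pose just before it. camera_model takes no time and is no camera call; for the wrist camera it gives the pose at the moment of the call.
- sign_off(): hands the job in; it is judged then, once.
Trained networks look in the newest picture that a camera, given by its name, has taken for a name from the list of things; names that differ only in an ending like _2 or _b are one class to them, and where a whole thing is asked for, a point or a joint stands for the part that bears it (a point fixed in the world has none). Each returns a list of dicts, best first, with "p" (0 to 1); they miss things now and then, are a little off and sometimes report something else, mostly with a low value. They report only what shows in the picture. A call takes as long as a camera call.
- recognise(query, camera): "rect" ([left, top, right, bottom] in pixels, round what is visible of it).
- silhouettes(query, camera): "mask" (420x560 bool, what is visible of it) and "rect" ([left, top, right, bottom] in pixels, round what is visible of it).
The state is a dict: "clock": time; "joints": joint angles; "dq": joint speeds; "joint_efforts": joint torques, N m; "position": TCP position; "ee_rot": TCP orientation; "force": force on the tool from outside, world axes, zero at the start; "ft_torque": the same for the moment, N m; "width": opening from 0.0 (shut) to 1.0 (fully open); "gripper_force": force on a finger pad.
Only numpy, scipy, OpenCV 4.12 (cv2) and the standard library are available. Lean on these libraries where they do the work, as an engineer would, in place of code of your own. Each camera call takes 0.05 s, during which the arm holds its last target. There are 200 camera calls.

## Working session

There is one attempt and no reset: what is moved stays moved. The work goes in short steps, Python scripts to look and compute and a tool call to move; the robot and the scene stay as the last step left them, time stands still between calls to the robot, and variables do not carry over. Pictures are saved under pics/ and viewed, at most 10 in all, crops included, and the job is handed in when it is done.

Besides the shell and the picture viewer there is one more tool, called after "Request:" by a JSON object that holds its "op" and its "data". apply_moves: Moves the arm, as the interface text tells. Its arguments: {"type":"object","properties":{"motion":{"type":"array","items":{"type":"object","properties":{"x":{"type":"number"},"y":{"type":"number"},"z":{"type":"number"},"yaw":{"type":"number"},"hand":{"type":"number"}}}},"newtons":{"type":"number"}},"required":["motion"]}

```bash
mkdir -p pics; python3 - <<'E'
from cell import *
import cv2,numpy as np
o=observe();print({k:np.round(v,3).tolist() for k,v in o.items()})
a=get_image("scene");b=get_image("top")
cv2.imwrite("pics/a.png",a);cv2.imwrite("pics/b.png",b)
for c in("scene","top"):
    m=camera_model(c);print(c,np.round(m["camera_matrix"],1).tolist(),np.round(m["T"],3).tolist(),[k for k in m])
    for q in("frame","nest","post","dark_rail","setting_block","tape_measure","offcut_2","chisel"):
        print(q,[(round(r["p"],2),np.round(r["rect"]).tolist()) for r in recognise(q,c)[:2]])
E
```

```text
{'clock': 0.0, 'joints': [1.029, 0.435, 0.025, 1.574, -0.012, 1.134, -0.075], 'dq': [-0.001, -0.001, -0.0, -0.0, -0.0, 0.001, 0.001], 'joint_efforts': [-0.0, -66.785, 0.985, -31.446, -0.06, 0.043, 0.0], 'position': [0.265, -0.565, 0.226], 'ee_rot': [-3.065, -0.683, 0.001], 'force': [-0.002, 1.01, -0.216], 'ft_torque': [-0.007, 0.028, -0.008], 'gripper_force': 0.0, 'width': 0.998}
scene [[513.2, 0.0, 282.9], [0.0, 513.2, 220.6], [0.0, 0.0, 1.0]] [[-0.754, 0.362, -0.549, -0.227], [-0.657, -0.4, 0.639, 0.787], [0.012, 0.842, 0.539, 0.819], [0.0, 0.0, 0.0, 1.0]] ['camera_matrix', 'T']
frame [(0.88, [235.0, 210.0, 280.0, 242.0])]
nest [(0.7, [224.0, 204.0, 284.0, 248.0])]
post []
dark_rail [(0.8, [234.0, 208.0, 276.0, 240.0])]
setting_block [(0.84, [298.0, 247.0, 323.0, 276.0])]
tape_measure [(0.97, [279.0, 259.0, 304.0, 290.0]), (0.17, [344.0, 206.0, 354.0, 228.0])]
offcut_2 [(0.78, [382.0, 192.0, 405.0, 215.0])]
chisel [(0.79, [174.0, 296.0, 265.0, 367.0])]
top [[483.4, 0.0, 281.4], [0.0, 483.4, 203.2], [0.0, 0.0, 1.0]] [[0.014, 0.981, -0.196, 0.297], [-1.0, 0.015, 0.001, -0.1], [0.003, 0.196, 0.981, 1.231], [0.0, 0.0, 0.0, 1.0]] ['camera_matrix', 'T']
frame [(0.79, [264.0, 150.0, 299.0, 188.0])]
nest [(0.84, [253.0, 143.0, 309.0, 194.0]), (0.33, [89.0, 253.0, 189.0, 262.0])]
post []
dark_rail [(0.63, [264.0, 151.0, 299.0, 188.0])]
setting_block [(0.65, [255.0, 246.0, 278.0, 265.0])]
tape_measure [(0.87, [222.0, 248.0, 255.0, 267.0])]
offcut_2 [(0.85, [418.0, 243.0, 451.0, 268.0]), (0.48, [346.0, 233.0, 362.0, 246.0])]
chisel [(0.84, [90.0, 256.0, 190.0, 260.0])]
```

View pics/a.png

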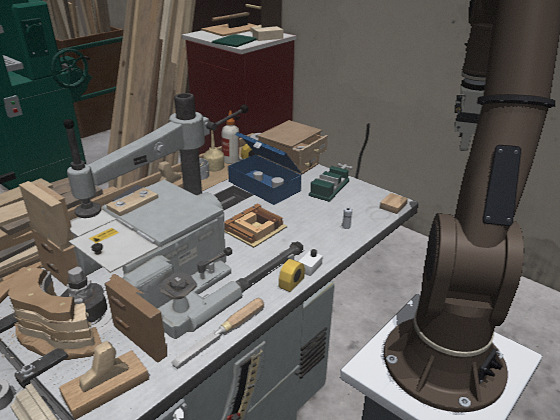

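View pics/b.png

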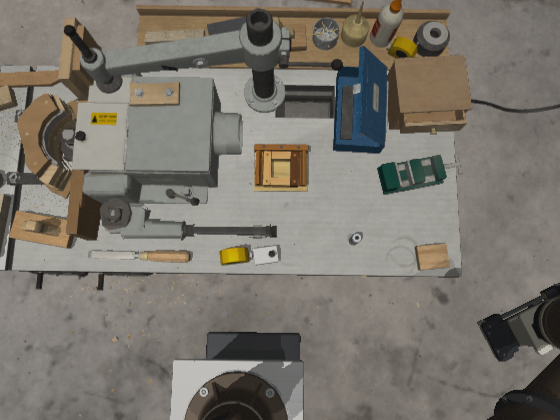

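The scene picture shows the frame in its nest at about (255,222) and the post at (347,217). In the top picture the nest is at (281,168), with its open side towards the robot, and the post is at (355,238). The small pieces sit in a row near (250,256).

```bash
cat > h.py <<'E'
from cell import *
import cv2,numpy as np
from scipy.spatial.transform import Rotation as R
def ray(m,uv,z):
    K=m["camera_matrix"];T=m["T"];d=np.linalg.inv(K)@[uv[0],uv[1],1];d=T[:3,:3]@[d[0],-d[1],-d[2]]
    return T[:3,3]+d*(z-T[2,3])/d[2]
def proj(m,P):
    T=m["T"];p=(np.atleast_2d(P)-T[:3,3])@T[:3,:3];q=np.c_[p[:,0],-p[:,1],-p[:,2]]@m["camera_matrix"].T
    return q[:,:2]/q[:,2:]
E
python3 - <<'E'
from h import *
t=camera_model("top");s=camera_model("scene")
for n,uv,z in(("nest",(281.5,168),.03),("post top",(353,238.5),.06),("post",(356,240),.03),("block",(267,255),.04),("tape",(236,256),.055),("offcut",(434,256),.02),("chiselL",(90,257),.01),("chR",(190,257),.015),("bar",(276,231),.05),("bluebox",(340,150),.05),("green",(385,190),.05)):print(n,ray(t,uv,z).round(3))
print("post scene",ray(s,(348,209),.06).round(3),ray(s,(347,227),0).round(3))
o=observe();w=camera_model("wrist");T=w["T"];r=R.from_rotvec(o["ee_rot"]).as_matrix()
print((r.T@(T[:3,3]-o["position"])).round(3),(r.T@T[:3,:3]).round(2),w["camera_matrix"])
print("tool y world",r[:,1].round(3))
cv2.imwrite("pics/c.png",cv2.resize(get_image("top")[130:280,210:460],None,fx=3.2,fy=3.2,interpolation=cv2.INTER_CUBIC))
E
```

```text
nest [ 0.628 -0.099  0.03 ]
post top [ 0.445 -0.276  0.06 ]
post [ 0.445 -0.288  0.03 ]
block [ 0.404 -0.067  0.04 ]
tape [0.399 0.008 0.055]
offcut [ 0.409 -0.484  0.02 ]
chiselL [0.395 0.379 0.01 ]
chR [0.398 0.127 0.015]
bar [ 0.462 -0.088  0.05 ]
bluebox [ 0.673 -0.248  0.05 ]
green [ 0.57 -0.36  0.05]
post scene [ 0.448 -0.283  0.06 ] [ 0.445 -0.283  0.   ]
[ 0.074  0.    -0.159] [[-0.    0.96  0.27]
 [ 1.    0.    0.  ]
 [ 0.    0.27 -0.96]] [[374.07261457   0.         276.81536989]
 [  0.         374.07261457 204.09681051]
 [  0.           0.           1.        ]]
tool y world [ 0.425 -0.905  0.   ]
```

View pics/c.png

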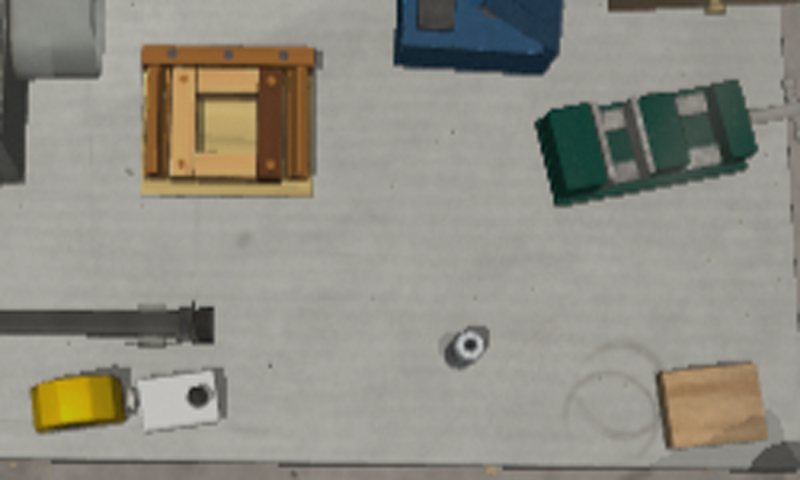

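The crop shows the post at (467,345), the nest front edge at row 195 of the crop and the dark rail at the right. My measurements give the nest at about (0.628, -0.099) with yaw near 0. The post is at about (0.446, -0.283), and both cameras agree on it to within 3 mm. I'll move above the nest for a wrist look.

Request:
{"op": "apply_moves", "data": {"motion": [{"x": 3.3,"y": 4.7,"z": -0.7,"yaw": 6.5,"hand": 0},{"x": 6.6,"y": 9.4,"z": -1.4,"yaw": 13,"hand": 0},{"x": 9.9,"y": 14,"z": -2.1,"yaw": 19.5,"hand": 0},{"x": 13.2,"y": 18.7,"z": -2.8,"yaw": 26,"hand": 0},{"x": 16.5,"y": 23.4,"z": -3.5,"yaw": 32.5,"hand": 0},{"x": 19.8,"y": 28,"z": -4.2,"yaw": 39,"hand": 0},{"x": 23.1,"y": 32.7,"z": -5,"yaw": 45.5,"hand": 0},{"x": 26.4,"y": 37.4,"z": -6,"yaw": 52,"hand": 0},{"x": 29.7,"y": 42,"z": -7,"yaw": 58.5,"hand": 0},{"x": 32.8,"y": 46.7,"z": -7.6,"yaw": 64.8,"hand": 0}]}}

```text
clock: 2.2
position: [0.5944, -0.0975, 0.1504]
ee_rot: [2.219, 2.224, -0.0]
force: [0.9, -0.0, -0.2]
width: 0.502
gripper_force: 0.0
```

Request:
{"op": "apply_moves", "data": {"motion": [{"hand": 0},{"hand": 0},{"hand": 0}]}}

```text
schema error: expected keys x, y, z, yaw, hand
```

```bash
python3 - <<'E'
from h import *
o=observe();w=camera_model("wrist");a=get_image("wrist");cv2.imwrite("pics/d.png",a)
np.savez("d.npz",**w);print(o["position"],o["ee_rot"],o["width"],w["T"].round(4).tolist())
E
```

```text
[ 0.59442167 -0.09747548  0.15038372] [ 2.21893440e+00  2.22365735e+00 -1.43112219e-04] 0.5017876680443806 [[1.0, -0.0016, -0.001, 0.5944], [0.0018, 0.9617, 0.2741, -0.0239], [0.0005, -0.2741, 0.9617, 0.3091], [0.0, 0.0, 0.0, 1.0]]
```

View pics/d.png

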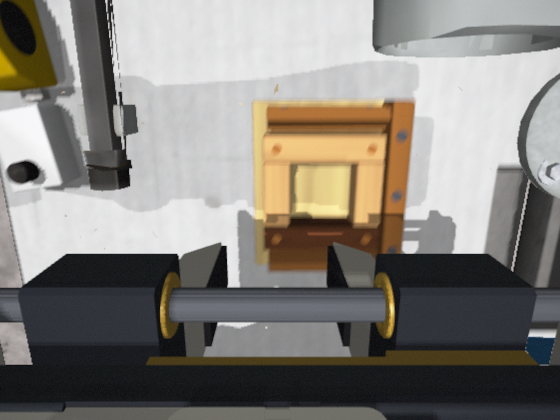

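The wrist picture shows the frame's top-left corner at about (264,134) and its far corner at about (385,134). The hole runs from (291,163) to (355,222) and the dark rail lies at rows 214-248. The finger tips hang at the bottom of the picture.

```bash
python3 - <<'E'
from h import *
w=dict(np.load("d.npz"))
for n,uv,z in(("hole UL top",(291,163),.034),("hole UR top",(354,163),.034),("hole LL",(289,223),.034),("frame UL",(264,135),.034),("frame UR",(384,135),.034),("frame LL",(264,248),.034),("baseUL",(254,101),.006),("baseLL",(257,265),.006),("stop UL",(389,101),.034)):print(n,ray(w,uv,z).round(4))
print(proj(w,observe()["position"]))
a=cv2.imread("pics/d.png")[90:280,240:420]
cv2.imwrite("pics/e.png",cv2.resize(a,None,fx=3.1,fy=3.1,interpolation=cv2.INTER_CUBIC))
E
```

```text
hole UL top [ 0.6052 -0.0706  0.034 ]
hole UR top [ 0.6519 -0.0705  0.034 ]
hole LL [ 0.6042 -0.1175  0.034 ]
frame UL [ 0.5853 -0.0501  0.034 ]
frame UR [ 0.6725 -0.0499  0.034 ]
frame LL [ 0.5846 -0.1384  0.034 ]
baseUL [ 0.5768 -0.0265  0.006 ]
baseLL [ 0.5773 -0.1662  0.006 ]
stop UL [ 0.6741 -0.0261  0.034 ]
[[283.9090839  243.80272427]]
```

View pics/e.png

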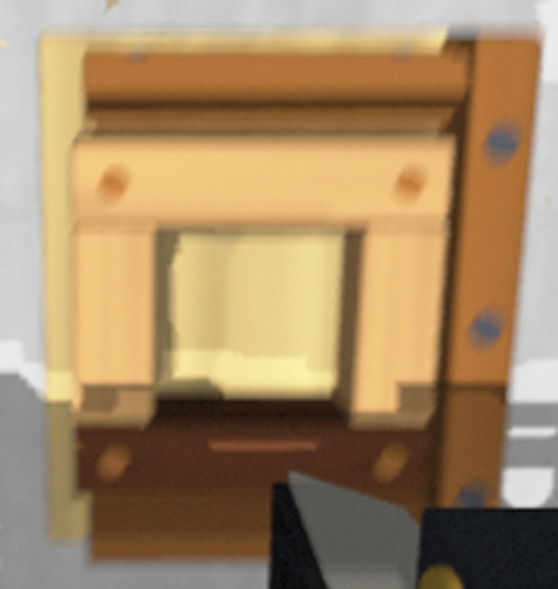

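Request:
{"op": "apply_moves", "data": {"motion": [{"x": 0.1,"y": 0.2,"z": -2.5,"yaw": 0,"hand": 0},{"x": 0.1,"y": 0.2,"z": -5,"yaw": 0,"hand": 0},{"x": 0.1,"y": 0.2,"z": -7.5,"yaw": 0,"hand": 0},{"x": 0.1,"y": 0.2,"z": -9.5,"yaw": 0,"hand": 0},{"x": 0.1,"y": 0.2,"z": -11,"yaw": 0,"hand": 0},{"x": 0.1,"y": 0.2,"z": -12.3,"yaw": 0,"hand": 0},{"x": 0.1,"y": 0.2,"z": -13.2,"yaw": 0,"hand": 0},{"x": 0.1,"y": 0.2,"z": -13.8,"yaw": 0,"hand": 0},{"x": 0.1,"y": 0.2,"z": -13.8,"yaw": 0,"hand": 0}]}}

```text
clock: 3.38
position: [0.5944, -0.0968, 0.0126]
ee_rot: [-2.222, -2.22, 0.0]
force: [0.3, 1.0, 0.9]
width: 0.504
gripper_force: 0.0
```

Request:
{"op": "apply_moves", "data": {"motion": [{"x": 0,"y": 0,"z": 0,"yaw": 0,"hand": -0.7},{"x": 0,"y": 0,"z": 0,"yaw": 0,"hand": -0.7},{"x": 0,"y": 0,"z": 0,"yaw": 0,"hand": -0.7},{"x": 0,"y": 0,"z": 0,"yaw": 0,"hand": -0.7},{"x": 0,"y": 0,"z": 0,"yaw": 0,"hand": -0.7},{"x": 0,"y": 0,"z": 0,"yaw": 0,"hand": -0.7}], "newtons": 25}}

```text
clock: 4.12
position: [0.5944, -0.0968, 0.013]
ee_rot: [2.223, 2.22, -0.0]
force: [-2.0, -0.5, 5.7]
width: 0.215
gripper_force: 25.0
```

Request:
{"op": "apply_moves", "data": {"motion": [{"x": 0,"y": 0,"z": 0.5,"yaw": 0,"hand": -0.7},{"x": 0,"y": 0,"z": 1.2,"yaw": 0,"hand": -0.7},{"x": 0,"y": 0,"z": 2.2,"yaw": 0,"hand": -0.7},{"x": 0,"y": 0,"z": 3.5,"yaw": 0,"hand": -0.7},{"x": 0,"y": 0,"z": 5,"yaw": 0,"hand": -0.7},{"x": 0,"y": 0,"z": 7,"yaw": 0,"hand": -0.7},{"x": 0,"y": 0,"z": 9,"yaw": 0,"hand": -0.7},{"x": -1.5,"y": -2,"z": 10.5,"yaw": 0,"hand": -0.7},{"x": -4,"y": -5,"z": 11,"yaw": 0,"hand": -0.7}]}}

```text
clock: 5.25
position: [0.5557, -0.1462, 0.1249]
ee_rot: [2.218, 2.221, 0.004]
force: [0.5, 0.4, -2.9]
width: 0.219
gripper_force: 25.0
```

Request:
{"op": "apply_moves", "data": {"motion": [{"x": -2,"y": -3,"z": 0,"yaw": 0,"hand": -0.7},{"x": -4,"y": -6,"z": 0,"yaw": 0,"hand": -0.7},{"x": -6,"y": -9,"z": 0,"yaw": 0,"hand": -0.7},{"x": -8,"y": -12,"z": 0,"yaw": 0,"hand": -0.7},{"x": -10,"y": -15,"z": 0,"yaw": 0,"hand": -0.7},{"x": -11.5,"y": -17.5,"z": 0,"yaw": 0,"hand": -0.7},{"x": -12.5,"y": -19,"z": 0,"yaw": 0,"hand": -0.7},{"x": -12.8,"y": -19.8,"z": 0,"yaw": 0,"hand": -0.7},{"x": -12.8,"y": -19.8,"z": 0,"yaw": 0,"hand": -0.7}]}}

```text
clock: 6.38
position: [0.427, -0.3446, 0.123]
ee_rot: [2.222, 2.22, 0.001]
force: [0.5, 0.2, -2.8]
width: 0.219
gripper_force: 25.0
```

```bash
python3 - <<'E'
from h import *
o=observe();w=camera_model("wrist");a=get_image("wrist");cv2.imwrite("pics/f.png",a)
np.savez("f.npz",**w);print(o["position"],o["ee_rot"],o["width"])
print(proj(w,[[.446,-.283,.06],[.446,-.283,0]]).round())
E
```

```text
[ 0.42695543 -0.34464696  0.12296341] [2.22237077e+00 2.21999256e+00 7.11437057e-04] 0.21902266789093633
[[309. 119.]
 [302. 114.]]
```

View pics/f.png

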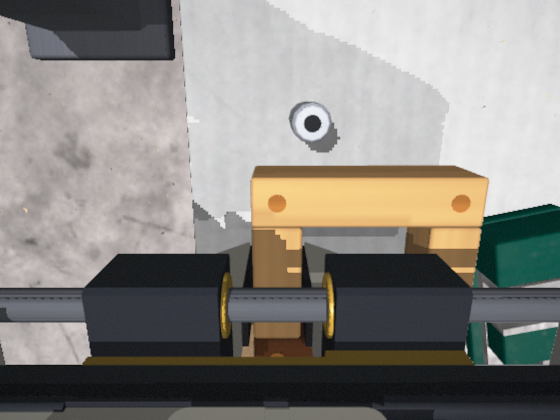

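The wrist picture shows the post top centred at about (312,121). The held frame's left rail outer top edge runs from (252,178) to (486,178).

```bash
python3 - <<'E'
from h import *
w=dict(np.load("f.npz"))
print("post",ray(w,(312,121),.06).round(4))
for uv in((252,178),(486,178),(253,226),(302,227),(404,227)):print(ray(w,uv,.144).round(4))
b=ray(w,(180,0),0),ray(w,(195,250),0);print("edge",np.round(b,3))
E
```

```text
post [ 0.4477 -0.2841  0.06  ]
[ 0.4179 -0.3001  0.144 ]
[ 0.5058 -0.3002  0.144 ]
[ 0.4179 -0.3191  0.144 ]
[ 0.437  -0.3196  0.144 ]
[ 0.4768 -0.3196  0.144 ]
edge [[ 0.362 -0.207  0.   ]
 [ 0.361 -0.39   0.   ]]
```

Request:
{"op": "apply_moves", "data": {"motion": [{"x": 0,"y": 0.1,"z": -2.5,"yaw": 0,"hand": -0.7},{"x": 0,"y": 0.1,"z": -5,"yaw": 0,"hand": -0.7},{"x": 0,"y": 0.1,"z": -7,"yaw": 0,"hand": -0.7},{"x": 0,"y": 0.1,"z": -8.5,"yaw": 0,"hand": -0.7},{"x": 0,"y": 0.1,"z": -9.6,"yaw": 0,"hand": -0.7},{"x": 0,"y": 0.1,"z": -10.4,"yaw": 0,"hand": -0.7},{"x": 0,"y": 0.1,"z": -10.9,"yaw": 0,"hand": -0.7},{"x": 0,"y": 0.1,"z": -11.3,"yaw": 0,"hand": -0.7},{"x": 0,"y": 0.1,"z": -11.5,"yaw": 0,"hand": -0.7},{"x": 0,"y": 0.1,"z": -11.5,"yaw": 0,"hand": -0.7}]}}

```text
clock: 7.68
position: [0.4265, -0.3439, 0.0078]
ee_rot: [2.223, 2.22, 0.0]
force: [-0.0, -0.8, -2.8]
width: 0.217
gripper_force: 25.0
```

Request:
{"op": "apply_moves", "data": {"motion": [{"x": 0,"y": 0,"z": -0.1,"yaw": 0,"hand": -0.7},{"x": 0,"y": 0,"z": -0.1,"yaw": 0,"hand": -0.7},{"x": 0,"y": 0,"z": -0.1,"yaw": 0,"hand": -0.7}]}}

```text
clock: 8.05
position: [0.4266, -0.3438, 0.0068]
ee_rot: [2.223, 2.22, 0.0]
force: [0.1, -0.4, -2.4]
width: 0.215
gripper_force: 25.0
```

Request:
{"op": "apply_moves", "data": {"motion": [{"x": 0,"y": 0,"z": -0.1,"yaw": 0,"hand": -0.7},{"x": 0,"y": 0,"z": -0.1,"yaw": 0,"hand": -0.7},{"x": 0,"y": 0,"z": -0.15,"yaw": 0,"hand": -0.7},{"x": 0,"y": 0,"z": -0.15,"yaw": 0,"hand": -0.7}]}}

```text
clock: 8.55
position: [0.4266, -0.3439, 0.0059]
ee_rot: [2.222, 2.22, -0.0]
force: [-4.0, 1.2, 8.9]
width: 0.215
gripper_force: 25.0
```

Request:
{"op": "apply_moves", "data": {"motion": [{"x": 0,"y": 0,"z": 0.05,"yaw": 0,"hand": 0},{"x": 0,"y": 0,"z": 0.05,"yaw": 0,"hand": 0},{"x": 0,"y": 0,"z": 0.05,"yaw": 0,"hand": 0},{"x": 0,"y": 0,"z": 1,"yaw": 0,"hand": 0},{"x": 0,"y": 0,"z": 3,"yaw": 0,"hand": 0},{"x": 0,"y": 0,"z": 6,"yaw": 0,"hand": 0},{"x": 0,"y": 0,"z": 9,"yaw": 0,"hand": 0},{"x": 0,"y": 0,"z": 12,"yaw": 0,"hand": 1},{"x": 0,"y": 0,"z": 12,"yaw": 0,"hand": 1},{"x": 0,"y": 0,"z": 12,"yaw": 0,"hand": 1}]}}

```text
clock: 9.8
position: [0.4262, -0.3437, 0.1251]
ee_rot: [-2.223, -2.22, 0.0]
force: [-0.5, 0.5, 0.0]
width: 0.779
gripper_force: 0.0
```

```bash
python3 - <<'E'
from h import *
o=observe();w=camera_model("wrist");a=get_image("wrist");cv2.imwrite("pics/g.png",a)
np.savez("g.npz",**w);print(o["position"],o["ee_rot"],o["width"])
E
```

```text
[ 0.42617733 -0.34371947  0.1251003 ] [-2.22266871e+00 -2.22000402e+00  2.73781286e-04] 0.7792219845331777
```

View pics/g.png

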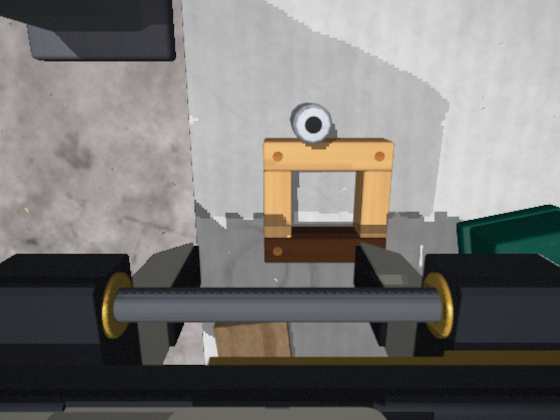

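The wrist picture shows the frame flat and square beside the post, which is at (313,124). The frame's top runs from (263,143) to (392,143). I'll write a model-fit measuring helper and then push.

```bash
cat >> h.py <<'E'
from scipy.optimize import minimize
def draw(m,p,zb,S=4):
    c,s=np.cos(p[2]),np.sin(p[2]);q=np.array([[1,1],[-1,1],[-1,-1],[1,-1]])
    def pts(h,z): xy=h*q@np.array([[c,s],[-s,c]])+p[:2];return (proj(m,np.c_[xy,np.full(4,z)])*S*16).round().astype(np.int32)
    im=np.zeros((420*S,560*S),np.uint8);cv2.fillConvexPoly(im,cv2.convexHull(np.r_[pts(.045,zb),pts(.045,zb+.028)]),255,shift=4)
    a=np.zeros_like(im);b=a.copy();cv2.fillConvexPoly(a,pts(.025,zb),255,shift=4);cv2.fillConvexPoly(b,pts(.025,zb+.028),255,shift=4)
    im[(a&b)>0]=0
    return cv2.resize(im,(560,420),interpolation=cv2.INTER_AREA)/255.
def fit(img,m,p0,zb=0,maxrow=245):
    hsv=cv2.cvtColor(img,cv2.COLOR_BGR2HSV);k=((hsv[...,1]>75)&((hsv[...,0]<30)|(hsv[...,0]>174))&(hsv[...,2]>25)).astype(float)
    b=draw(m,p0,zb,1)>0;ok=cv2.dilate(b.astype(np.uint8),np.ones((45,45)))>0;ok[maxrow:]=False
    f=lambda p:np.abs(draw(m,p,zb)-k)[ok].sum()
    best=min((minimize(f,p0+np.array([0,0,d]),method="Nelder-Mead",options=dict(initial_simplex=p0+np.array([[0,0,d],[.006,0,d],[0,.006,d],[0,0,d+.1]]),xatol=1e-4,fatol=.5)) for d in(-.15,0,.15)),key=lambda r:r.fun)
    return best.x,best.fun,(ok*k).sum()
E
python3 - <<'E'
from h import *
w=dict(np.load("g.npz"));a=cv2.imread("pics/g.png")
print(fit(a,w,np.array([.461,-.344,0])),"post",ray(w,(313,123),.06).round(4))
w=dict(np.load("g.npz"))
print(proj(w,[[.447,-.284,.06],[.447,-.272,0]]))
E
```

```text
(array([ 0.46210051, -0.34442974, -0.00084961]), np.float64(435.50588235294117), np.float64(9804.0)) post [ 0.4477 -0.2845  0.06  ]
[[311.74244624 122.14009916]
 [304.74462198 100.18804754]]
```

Request:
{"op": "apply_moves", "data": {"motion": [{"x": -0.9,"y": 1.0,"z": -3,"yaw": 0,"hand": 1},{"x": -0.9,"y": 1.0,"z": -6,"yaw": 0,"hand": 1},{"x": -0.9,"y": 1.0,"z": -8,"yaw": 0,"hand": 1},{"x": -0.9,"y": 1.0,"z": -9.5,"yaw": 0,"hand": 1},{"x": -0.9,"y": 1.0,"z": -10.7,"yaw": 0,"hand": 1},{"x": -0.9,"y": 1.0,"z": -11.4,"yaw": 0,"hand": 1},{"x": -0.9,"y": 1.0,"z": -11.7,"yaw": 0,"hand": 1},{"x": -0.9,"y": 1.0,"z": -11.7,"yaw": 0,"hand": 1}]}}

```text
clock: 10.85
position: [0.4177, -0.3339, 0.0084]
ee_rot: [2.222, 2.22, 0.0]
force: [-0.4, -0.2, 0.3]
width: 0.999
gripper_force: 0.0
```

```bash
python3 - <<'E'
from h import *
o=observe();p=o["position"];print(p,o["width"],o["force"])
P=np.array([.4477,-.2845])
for d in range(0,96,5):
    t=np.radians(d);c,s=np.cos(t),np.sin(t);h=9.5*(c+abs(s)) if d<=90 else 9.5*(abs(s)+abs(c))
    r=np.array([39.5-h,-32-h])/1000;A=P+[c*r[0]-s*r[1],s*r[0]+c*r[1]]
    print(d,((A-[.0555,0]-p[:2])*100).round(2))
E
```

```text
[ 0.41765767 -0.33392868  0.0084409 ] 0.9990465327592466 [-0.36455969 -0.16580184  0.27431769]
0 [0.45 0.79]
5 [0.73 0.98]
10 [1.01 1.2 ]
15 [1.28 1.45]
20 [1.53 1.73]
25 [1.78 2.03]
30 [2.   2.37]
35 [2.2  2.74]
40 [2.37 3.14]
45 [2.51 3.57]
50 [2.61 4.03]
55 [2.67 4.5 ]
60 [2.68 4.99]
65 [2.63 5.49]
70 [2.54 6.  ]
75 [2.39 6.51]
80 [2.18 7.  ]
85 [1.92 7.48]
90 [1.6  7.94]
95 [1.41 8.22]
```

Request:
{"op": "apply_moves", "data": {"motion": [{"x": 0.2,"y": 0.4,"z": 0,"yaw": 0,"hand": 1},{"x": 0.4,"y": 0.7,"z": 0,"yaw": 0,"hand": 1},{"x": 0.6,"y": 0.9,"z": 0,"yaw": 0,"hand": 1},{"x": 0.9,"y": 1.1,"z": 0,"yaw": 0,"hand": 1},{"x": 1.15,"y": 1.3,"z": 0,"yaw": 0,"hand": 1},{"x": 1.4,"y": 1.6,"z": 0,"yaw": 0,"hand": 1},{"x": 1.65,"y": 1.9,"z": 0,"yaw": 0,"hand": 1},{"x": 1.9,"y": 2.2,"z": 0,"yaw": 0,"hand": 1},{"x": 2.0,"y": 2.4,"z": 0,"yaw": 0,"hand": 1},{"x": 2.0,"y": 2.4,"z": 0,"yaw": 0,"hand": 1}]}}

```text
clock: 12.1
position: [0.4379, -0.3093, 0.0083]
ee_rot: [2.222, 2.221, 0.001]
force: [0.7, -0.6, -0.0]
width: 0.998
gripper_force: 0.2
```

```bash
python3 - <<'E'
from h import *
o=observe();w=camera_model("wrist");a=get_image("wrist");cv2.imwrite("pics/i.png",a)
np.savez("i.npz",**w);print(o["position"],o["force"])
t=camera_model("top");b=get_image("top");cv2.imwrite("pics/it.png",b)
P=np.array([.4477,-.2845]);th=.52;r=np.array([.0145,-.057]);c,s=np.cos(th),np.sin(th)
p0=np.array([P[0]+c*r[0]-s*r[1],P[1]+s*r[0]+c*r[1],th])
print(p0,fit(a,w,p0,0,250),fit(b,t,p0,0,420))
im=cv2.resize(np.hstack([a[:,180:560],cv2.resize(b[200:270,300:400],(600,420))]),None,fx=.8,fy=.8);cv2.imwrite("pics/i2.png",im)
E
```

```text
[ 0.43787973 -0.30930067  0.00825143] [ 0.68668748 -0.62593615 -0.02719497]
[ 0.48860555 -0.32676093  0.52      ] (array([ 0.49048121, -0.32793739,  0.5971234 ]), np.float64(1029.4), np.float64(8347.0)) (array([ 0.48800864, -0.32543832,  0.56107471]), np.float64(928.5372549019608), np.float64(193.0))
```

View pics/i2.png

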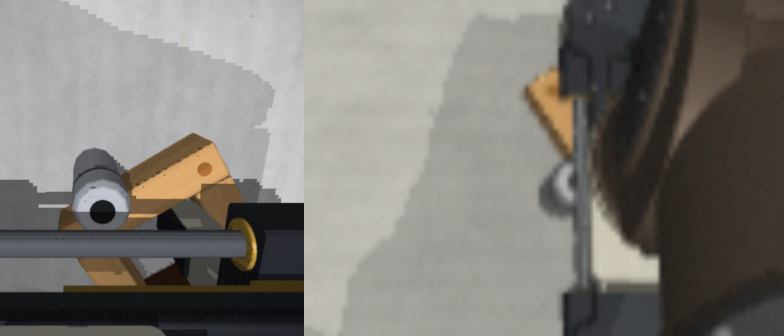

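The frame has turned about 32° against the post, which shows at (103,200) in the left half, and it's still touching it. The plan holds, so I'll continue.

Request:
{"op": "apply_moves", "data": {"motion": [{"x": 0.2,"y": 0.35,"z": 0,"yaw": 0,"hand": 1},{"x": 0.35,"y": 0.75,"z": 0,"yaw": 0,"hand": 1},{"x": 0.5,"y": 1.2,"z": 0,"yaw": 0,"hand": 1},{"x": 0.6,"y": 1.6,"z": 0,"yaw": 0,"hand": 1},{"x": 0.65,"y": 2.1,"z": 0,"yaw": 0,"hand": 1},{"x": 0.7,"y": 2.6,"z": 0,"yaw": 0,"hand": 1},{"x": 0.65,"y": 3.1,"z": 0,"yaw": 0,"hand": 1},{"x": 0.55,"y": 3.6,"z": 0,"yaw": 0,"hand": 1},{"x": 0.4,"y": 4.1,"z": 0,"yaw": 0,"hand": 1},{"x": 0.4,"y": 4.1,"z": 0,"yaw": 0,"hand": 1}]}}

```text
clock: 13.45
position: [0.4413, -0.268, 0.0082]
ee_rot: [-2.221, -2.221, -0.0]
force: [-0.6, -0.2, -0.1]
width: 1.003
gripper_force: 0.0
```

```bash
cat > m.py <<'E'
import sys
from h import *
th=np.radians(float(sys.argv[1]));n=sys.argv[2]
o=observe();w=camera_model("wrist");a=get_image("wrist");cv2.imwrite(f"pics/{n}.png",a);np.savez(n+".npz",**w)
print(o["clock"],o["position"],o["force"],o["width"])
P=np.array([.4477,-.2845]);r=np.array([.0145,-.057]);c,s=np.cos(th),np.sin(th)
p0=np.array([P[0]+c*r[0]-s*r[1],P[1]+s*r[0]+c*r[1],th])
x,f,k=fit(a,w,p0,0,230);print(p0.round(4),x.round(4),np.degrees(x[2]).round(1),f,k)
x,f,k=fit(a,w,p0,0,250);print(x.round(4),np.degrees(x[2]).round(1),f,k)
E
python3 m.py 72 j
```

```text
13.45 [ 0.44129319 -0.26796549  0.00819998] [-0.55144975 -0.17949657 -0.11177481] 1.0033394598920982
[ 0.5064 -0.2883  1.2566] [ 0.5079 -0.2844  1.324 ] 75.9 67.61960784313726 5721.0
[ 0.5079 -0.2844  1.3233] 75.8 80.51372549019608 10232.0
```

Request:
{"op": "apply_moves", "data": {"motion": [{"x": -0.1,"y": 0.25,"z": 0,"yaw": 0,"hand": 1},{"x": -0.2,"y": 0.5,"z": 0,"yaw": 0,"hand": 1},{"x": -0.35,"y": 0.75,"z": 0,"yaw": 0,"hand": 1},{"x": -0.5,"y": 1.0,"z": 0,"yaw": 0,"hand": 1},{"x": -0.65,"y": 1.2,"z": 0,"yaw": 0,"hand": 1},{"x": -0.75,"y": 1.4,"z": 0,"yaw": 0,"hand": 1},{"x": -0.75,"y": 1.4,"z": 0,"yaw": 0,"hand": 1}]}}

```text
clock: 14.38
position: [0.4338, -0.2545, 0.0082]
ee_rot: [-2.222, -2.22, 0.0]
force: [-0.2, 0.3, 0.8]
width: 1.001
gripper_force: 0.3
```

```bash
python3 m.py 88 k
```

```text
14.375 [ 0.43383062 -0.25447557  0.00823379] [-0.18120344  0.32335878  0.82352273] 1.0013231398095648
[ 0.5052 -0.272   1.5359] [ 0.5056 -0.2698  1.5628] 89.5 69.30196078431372 7422.0
[ 0.5056 -0.2697  1.5627] 89.5 75.62745098039215 11969.0
```

Request:
{"op": "apply_moves", "data": {"motion": [{"x": 0.2,"y": -0.2,"z": 0,"yaw": 0,"hand": 1},{"x": 0.5,"y": -0.5,"z": 0,"yaw": 0,"hand": 1},{"x": 0.5,"y": -0.5,"z": 0.5,"yaw": 0,"hand": 1},{"x": 0.5,"y": -0.5,"z": 2.5,"yaw": 0,"hand": 1},{"x": 0.5,"y": -0.5,"z": 5.5,"yaw": 0,"hand": 1},{"x": 1.5,"y": -0.4,"z": 8.5,"yaw": 0,"hand": 0.5},{"x": 2.7,"y": -0.3,"z": 11,"yaw": 0,"hand": -0.13},{"x": 3.7,"y": -0.25,"z": 12,"yaw": 0,"hand": -0.13},{"x": 3.7,"y": -0.25,"z": 12,"yaw": 0,"hand": -0.13},{"x": 3.7,"y": -0.25,"z": 12,"yaw": 0,"hand": -0.13}]}}

```text
clock: 15.68
position: [0.4699, -0.2571, 0.1271]
ee_rot: [-2.221, -2.219, 0.001]
force: [0.4, 0.9, 0.4]
width: 0.505
gripper_force: 0.0
```

```bash
python3 m.py 89 l; python3 - <<'E'
from h import *
w=dict(np.load("l.npz"));a=cv2.imread("pics/l.png")
print(proj(w,[[.4477,-.2845,.06]]))
d=draw(w,np.array([.5056,-.2697,1.5628]),0)
a[cv2.morphologyEx((d>.5).astype(np.uint8),cv2.MORPH_GRADIENT,np.ones((2,2)))>0]=(255,0,0)
cv2.imwrite("pics/l2.png",a)
E
```

```text
15.675 [ 0.46991744 -0.25714642  0.12708234] [0.40003027 0.86675682 0.35067251] 0.5047886517860323
[ 0.5049 -0.271   1.5533] [ 0.5049 -0.2696  1.5589] 89.3 278.7647058823529 6778.0
[ 0.5049 -0.2697  1.5602] 89.4 477.3098039215686 8464.0
[[242.76485319 258.0510125 ]]
```

View pics/l2.png

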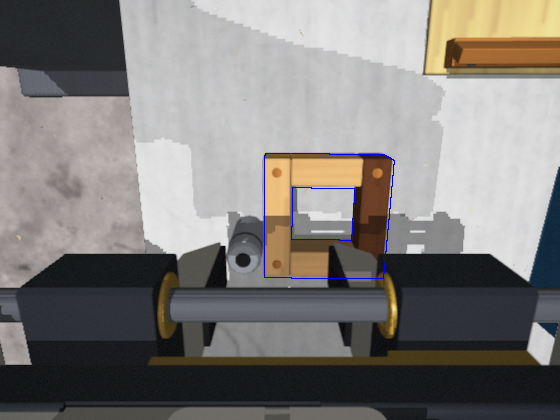

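The wrist picture shows the model outline in blue lying tight on the frame, corners (264,154) to (393,158). The dark rail is at the back and the post is at (244,260), in front of the front rail. I'll grip that rail a little to the left of the post.

Request:
{"op": "apply_moves", "data": {"motion": [{"x": 0,"y": 0,"z": -2,"yaw": 0,"hand": -0.13},{"x": 0,"y": 0,"z": -4,"yaw": 0,"hand": -0.13},{"x": 0,"y": 0,"z": -5.5,"yaw": 0,"hand": -0.13},{"x": 0,"y": 0,"z": -6.5,"yaw": 0,"hand": -0.13},{"x": 0,"y": 0,"z": -7.2,"yaw": 0,"hand": -0.13},{"x": 0,"y": 0,"z": -7.6,"yaw": 0,"hand": -0.13},{"x": 0,"y": 0,"z": -7.6,"yaw": 0,"hand": -0.13}]}}

```text
clock: 16.6
position: [0.4711, -0.2573, 0.0523]
ee_rot: [2.223, 2.22, 0.0]
force: [-0.0, 0.6, -0.1]
width: 0.435
gripper_force: 0.0
```

Request:
{"op": "apply_moves", "data": {"motion": [{"x": 0,"y": 0,"z": -1.2,"yaw": 0,"hand": -0.13},{"x": 0,"y": 0,"z": -2.2,"yaw": 0,"hand": -0.13},{"x": 0,"y": 0,"z": -3.1,"yaw": 0,"hand": -0.13},{"x": 0,"y": 0,"z": -3.9,"yaw": 0,"hand": -0.13},{"x": 0,"y": 0,"z": -4.4,"yaw": 0,"hand": -0.13},{"x": 0,"y": 0,"z": -4.4,"yaw": 0,"hand": -0.13}]}}

```text
clock: 17.35
position: [0.4708, -0.2572, 0.0079]
ee_rot: [-2.222, -2.22, 0.0]
force: [0.6, -0.3, -0.3]
width: 0.435
gripper_force: 0.0
```

Request:
{"op": "apply_moves", "data": {"motion": [{"x": 0,"y": 0,"z": 0,"yaw": 0,"hand": -0.4},{"x": 0,"y": 0,"z": 0,"yaw": 0,"hand": -0.5},{"x": 0,"y": 0,"z": 0,"yaw": 0,"hand": -0.7},{"x": 0,"y": 0,"z": 0,"yaw": 0,"hand": -0.7},{"x": 0,"y": 0,"z": 0,"yaw": 0,"hand": -0.7},{"x": 0,"y": 0,"z": 0,"yaw": 0,"hand": -0.7}], "newtons": 25}}

```text
clock: 18.1
position: [0.471, -0.2574, 0.0084]
ee_rot: [2.223, 2.22, -0.0]
force: [-2.0, 0.9, 5.7]
width: 0.215
gripper_force: 25.0
```

Request:
{"op": "apply_moves", "data": {"motion": [{"x": 0,"y": 0,"z": 0.5,"yaw": 0,"hand": -0.7},{"x": 0,"y": 0,"z": 1.5,"yaw": 0,"hand": -0.7},{"x": 0,"y": 0,"z": 3,"yaw": 0,"hand": -0.7},{"x": 0,"y": 0,"z": 5,"yaw": 0,"hand": -0.7},{"x": 0,"y": 0,"z": 7.5,"yaw": 0,"hand": -0.7},{"x": 0,"y": 0,"z": 10,"yaw": 0,"hand": -0.7},{"x": 0.7,"y": 1,"z": 11.5,"yaw": 0,"hand": -0.7},{"x": 2.1,"y": 3,"z": 12,"yaw": 0,"hand": -0.7},{"x": 3.5,"y": 5,"z": 12,"yaw": 0,"hand": -0.7},{"x": 3.5,"y": 5,"z": 12,"yaw": 0,"hand": -0.7}]}}

```text
clock: 19.35
position: [0.5077, -0.2041, 0.1287]
ee_rot: [-2.218, -2.225, -0.003]
force: [-0.3, 0.2, -3.2]
width: 0.213
gripper_force: 24.9
```

```bash
python3 - <<'E'
from h import *
o=observe();w=camera_model("wrist");a=get_image("wrist");cv2.imwrite("pics/n.png",a);np.savez("n.npz",**w)
print(o["position"],o["ee_rot"],o["width"])
print(proj(w,[[.576,-.0265,.006],[.576,-.166,.006],[.694,-.0265,.03]]).round())
# held frame: bottom at TCP-.0083
p=o["position"];x,f,k=fit(a,w,np.array([p[0]+.0345,p[1]-.0124,np.pi/2]),p[2]-.008,235);print(x-[p[0],p[1],np.pi/2],f,k)
for r in silhouettes("nest","wrist")[:1]:
    c=max(cv2.findContours(r["mask"].astype(np.uint8),0,2)[0],key=cv2.contourArea);print(r["p"],r["rect"],cv2.approxPolyDP(c,4,True)[:,0].tolist())
cv2.imwrite("pics/n2.png",a[:240,280:])
E
```

```text
[ 0.50767046 -0.20409079  0.12872972] [-2.21796271 -2.22490941 -0.00293375] 0.21300800827871785
[[382. -69.]
 [367. 147.]
 [594. -85.]]
[ 0.03535213 -0.01210687  0.00118437] 123.35686274509806 9960.0
0.94 [364.6, 1.3, 557.6, 155.4] [[374, 0], [367, 148], [547, 154], [559, 101], [559, 0]]
```

```bash
python3 - <<'E'
from h import *
w=dict(np.load("d.npz"));a=cv2.imread("pics/d.png")
g=cv2.cvtColor(a,cv2.COLOR_BGR2GRAY).astype(float);hsv=cv2.cvtColor(a,cv2.COLOR_BGR2HSV)
sat=hsv[...,1].astype(float)
def vedge(img,u0,rows,z,sgn,wd=7):
    P=[]
    for r in rows:
        s=np.diff(cv2.GaussianBlur(img,(3,3),0)[r,u0-wd:u0+wd+1])*sgn;i=s.argmax()
        i0=max(1,min(len(s)-2,i));q=s[i0-1:i0+2];d=q[0]-2*q[1]+q[2];P.append(ray(w,(u0-wd+i0+.5+(0.5*(q[0]-q[2])/d if d else 0),r),z))
    P=np.array(P);c=np.polyfit(P[:,1],P[:,0],1);e=P[:,0]-np.polyval(c,P[:,1]);k=abs(e)<.0015;c=np.polyfit(P[k,1],P[k,0],1)
    return "yaw",round(-c[0],4),"x at -.096",round(np.polyval(c,-.096),4),k.sum(),len(k)
print("base front",vedge(sat,254,range(105,205),.006,1))
print("frame front",vedge(g,264,range(140,210),.034,1))
print("hole front",vedge(g,290,range(168,210),.034,-1))
print("stop/back edge of frame",vedge(g,384,range(140,205),.034,-1))
print("stop outer",vedge(sat,411,range(108,190),.034,-1))
E
```

```text
base front ('yaw', np.float64(0.0063), 'x at -.096', np.float64(0.5755), np.int64(100), 100)
frame front ('yaw', np.float64(0.001), 'x at -.096', np.float64(0.5857), np.int64(70), 70)
hole front ('yaw', np.float64(0.0022), 'x at -.096', np.float64(0.6039), np.int64(42), 42)
stop/back edge of frame ('yaw', np.float64(0.0033), 'x at -.096', np.float64(0.6742), np.int64(65), 65)
stop outer ('yaw', np.float64(0.0027), 'x at -.096', np.float64(0.6923), np.int64(82), 82)
```

Request:
{"op": "apply_moves", "data": {"motion": [{"x": 1.2,"y": 1.7,"z": 0,"yaw": 0,"hand": -0.7},{"x": 2.8,"y": 4,"z": 0,"yaw": 0,"hand": -0.7},{"x": 4.5,"y": 6.5,"z": 0,"yaw": 0,"hand": -0.7},{"x": 6.3,"y": 9,"z": 0,"yaw": 0,"hand": -0.7},{"x": 7.6,"y": 11,"z": 0,"yaw": 0,"hand": -0.7},{"x": 8.3,"y": 12,"z": -1,"yaw": 0,"hand": -0.7},{"x": 8.5,"y": 12.2,"z": -3,"yaw": 0,"hand": -0.7},{"x": 8.5,"y": 12.2,"z": -5,"yaw": 0,"hand": -0.7},{"x": 8.5,"y": 12.2,"z": -5,"yaw": 0,"hand": -0.7},{"x": 8.5,"y": 12.2,"z": -5,"yaw": 0,"hand": -0.7}]}}

```text
clock: 20.7
position: [0.591, -0.086, 0.0785]
ee_rot: [2.223, 2.219, -0.0]
force: [-0.8, -1.4, -1.7]
width: 0.214
gripper_force: 25.0
```

```bash
python3 - <<'E'
from h import *
o=observe();w=camera_model("wrist");a=get_image("wrist");cv2.imwrite("pics/q.png",a);np.savez("q.npz",**w)
p=o["position"];print(p,o["ee_rot"],o["width"])
cv2.imwrite("pics/q2.png",cv2.resize(a[40:260,200:460],(780,600)))
E
```

```text
[ 0.59100989 -0.08595417  0.07851503] [ 2.22347200e+00  2.21910164e+00 -1.92740756e-04] 0.21446175658385866
```

View pics/q2.png

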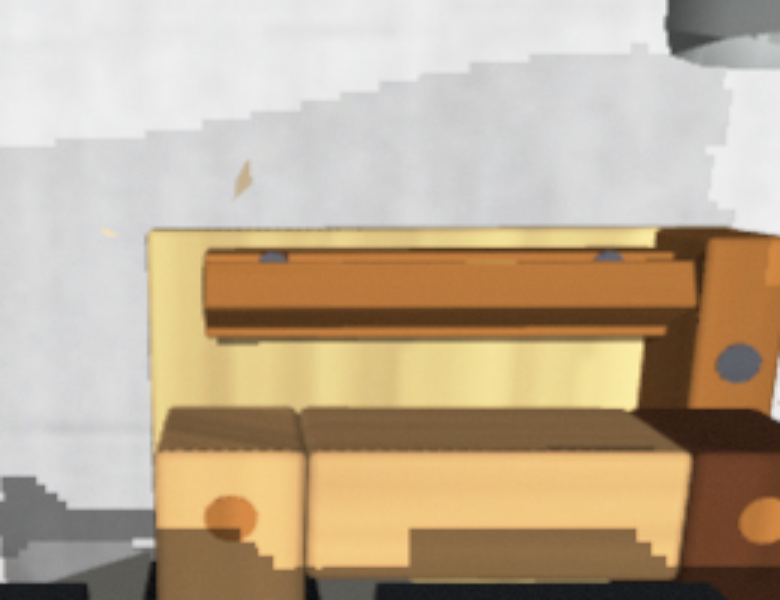

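The crop shows the frame hanging over the nest with the dark rail at the right, which is the back. The left cheek's inner foot is at crop row 340 and the base corner is at crop (149,230).

```bash
python3 - <<'E'
from h import *
w=dict(np.load("q.npz"));f=lambda u,v:(200+u/3,40+v*220/600)
print("cheek inner foot (nest y+.048)",ray(w,f(430,340),.006),"cheek outer top",ray(w,f(430,252),.031))
print("base corner (-57,+70)",ray(w,f(149,230),.006),"base front",ray(w,f(153,390),.006))
print("stop face top, 34",ray(w,f(706,240),.034),ray(w,f(693,400),.034))
p=observe()["position"];print("frame L top edge",ray(w,f(430,450),p[2]+.020),"frame front",ray(w,f(157,455),p[2]+.02))
E
```

```text
cheek inner foot (nest y+.048) [ 0.6328646  -0.05278253  0.006     ] cheek outer top [ 0.62754915 -0.03069714  0.031     ]
base corner (-57,+70) [ 0.57494665 -0.02796974  0.006     ] base front [ 0.57498375 -0.06435563  0.006     ]
stop face top, 34 [ 0.67606669 -0.0282262   0.034     ] [ 0.67731359 -0.06039136  0.034     ]
frame L top edge [ 0.61689859 -0.05221044  0.09891231] frame front [ 0.58185663 -0.05286071  0.09891231]
```

Request:
{"op": "apply_moves", "data": {"motion": [{"x": 0.1,"y": 0,"z": -1.5,"yaw": 0,"hand": -0.7},{"x": 0.1,"y": 0,"z": -2.8,"yaw": 0,"hand": -0.7},{"x": 0.1,"y": 0,"z": -3.8,"yaw": 0,"hand": -0.7},{"x": 0.1,"y": 0,"z": -4.6,"yaw": 0,"hand": -0.7},{"x": 0.1,"y": 0,"z": -5.2,"yaw": 0,"hand": -0.7},{"x": 0.1,"y": 0,"z": -5.6,"yaw": 0,"hand": -0.7},{"x": 0.1,"y": 0,"z": -5.9,"yaw": 0,"hand": -0.7},{"x": 0.1,"y": 0,"z": -6.1,"yaw": 0,"hand": -0.7},{"x": 0.1,"y": 0,"z": -6.2,"yaw": 0,"hand": -0.7},{"x": 0.1,"y": 0,"z": -6.2,"yaw": 0,"hand": -0.7}]}}

```text
clock: 22.0
position: [0.5921, -0.0853, 0.0163]
ee_rot: [2.223, 2.22, 0.0]
force: [-0.4, 0.3, -2.7]
width: 0.216
gripper_force: 25.0
```

Request:
{"op": "apply_moves", "data": {"motion": [{"x": 0,"y": 0,"z": -0.1,"yaw": 0,"hand": -0.7},{"x": 0,"y": 0,"z": -0.2,"yaw": 0,"hand": -0.7},{"x": 0,"y": 0,"z": -0.25,"yaw": 0,"hand": -0.7},{"x": 0,"y": 0,"z": -0.25,"yaw": 0,"hand": -0.7}]}}

```text
clock: 22.5
position: [0.5923, -0.0852, 0.015]
ee_rot: [2.222, 2.22, 0.001]
force: [-5.2, -0.2, 11.7]
width: 0.215
gripper_force: 25.0
```

Request:
{"op": "apply_moves", "data": {"motion": [{"x": 0.1,"y": 0,"z": 0.05,"yaw": 0,"hand": -0.7},{"x": 0.2,"y": 0,"z": 0.05,"yaw": 0,"hand": -0.7},{"x": 0.3,"y": 0,"z": 0.05,"yaw": 0,"hand": -0.7},{"x": 0.4,"y": 0,"z": 0.05,"yaw": 0,"hand": -0.7},{"x": 0.4,"y": 0,"z": 0.05,"yaw": 0,"hand": -0.7}]}}

```text
clock: 23.12
position: [0.5953, -0.0854, 0.015]
ee_rot: [-2.222, -2.22, 0.002]
force: [-6.3, 0.7, 9.1]
width: 0.214
gripper_force: 25.0
```

Request:
{"op": "apply_moves", "data": {"motion": [{"x": 0.1,"y": 0,"z": 0,"yaw": 0,"hand": -0.7},{"x": 0.2,"y": 0,"z": 0,"yaw": 0,"hand": -0.7},{"x": 0.2,"y": 0,"z": 0,"yaw": 0,"hand": -0.7}]}}

```text
clock: 23.5
position: [0.5958, -0.0854, 0.015]
ee_rot: [-2.221, -2.219, 0.005]
force: [-11.1, 0.5, 15.0]
width: 0.214
gripper_force: 25.0
```

Request:
{"op": "apply_moves", "data": {"motion": [{"x": -0.15,"y": 0,"z": 0.05,"yaw": 0,"hand": -0.7},{"x": -0.15,"y": 0,"z": 0.05,"yaw": 0,"hand": 0},{"x": -0.15,"y": 0,"z": 0.05,"yaw": 0,"hand": 0},{"x": -0.15,"y": 0,"z": 0.05,"yaw": 0,"hand": 0},{"x": -0.15,"y": 0,"z": 0.05,"yaw": 0,"hand": 0},{"x": -0.15,"y": 0,"z": 1,"yaw": 0,"hand": 0},{"x": -0.15,"y": 0,"z": 3,"yaw": 0,"hand": 0},{"x": -0.15,"y": 0,"z": 6,"yaw": 0,"hand": 0},{"x": -2,"y": -0.5,"z": 9,"yaw": 0,"hand": -0.9},{"x": -5,"y": -1.2,"z": 9,"yaw": 0,"hand": -0.97}]}}

```text
clock: 24.75
position: [0.55, -0.097, 0.1073]
ee_rot: [2.219, 2.218, 0.006]
force: [-0.4, -0.5, -1.3]
width: 0.332
gripper_force: 0.0
```

```bash
python3 - <<'E'
from h import *
o=observe();w=camera_model("wrist");a=get_image("wrist");cv2.imwrite("pics/r.png",a);np.savez("r.npz",**w)
p=o["position"];print(o["clock"],p,o["width"],o["force"])
def fit2(a,w,p0,zb):
    # pale/dark boundary-insensitive: edge-strength score along the model's top outlines
    g=cv2.GaussianBlur(cv2.cvtColor(a,cv2.COLOR_BGR2GRAY).astype(np.float32),(0,0),1.0);E=np.hypot(cv2.Sobel(g,5,1,0),cv2.Sobel(g,5,0,1));E=np.minimum(E,120);E[245:]=0
    q=np.array([[1,1],[-1,1],[-1,-1],[1,-1],[1,1]]);t=np.linspace(0,1,40)[:,None]
    S=np.vstack([q[i]*(1-t)+q[i+1]*t for i in range(4)])
    def f(p):
        c,s=np.cos(p[2]),np.sin(p[2]);v=0
        for h in(.045,.025):
            xy=h*S@np.array([[c,s],[-s,c]])+p[:2];u=proj(w,np.c_[xy,np.full(len(xy),zb+.028)]).astype(np.float32)
            v-=cv2.remap(E,u[None,:,0],u[None,:,1],cv2.INTER_LINEAR).mean()
        return v
    return min((minimize(f,p0+np.array([dx,dy,0]),method="Nelder-Mead",options=dict(initial_simplex=p0+np.array([[dx,dy,0],[dx+.002,dy,0],[dx,dy+.002,0],[dx,dy,.03]]))) for dx in(-.004,-.002,0,.002,.004) for dy in(-.003,0,.003)),key=lambda r:r.fun)
r=fit2(a,w,np.array([.631,-.098,0]),.006);print("now",r.x.round(4),r.fun)
d=dict(np.load("d.npz"));r=fit2(cv2.imread("pics/d.png"),d,np.array([.631,-.097,0]),.006);print("start",r.x.round(4),r.fun)
E
```

```text
24.75 [ 0.5500498  -0.09701939  0.10725549] 0.3319587678962317 [-0.38200965 -0.53382772 -1.25660973]
now [ 0.6302 -0.0969 -0.0052] -112.90730285644531
start [ 0.6286 -0.0942  0.0076] -152.53497314453125
```

Request:
{"op": "apply_moves", "data": {"motion": [{"x": 0,"y": 0,"z": 0,"yaw": 0,"hand": -1},{"x": 0,"y": 0,"z": -2,"yaw": 0,"hand": -1},{"x": 0,"y": 0,"z": -4,"yaw": 0,"hand": -1},{"x": 0,"y": 0,"z": -6,"yaw": 0,"hand": -1},{"x": 0,"y": 0,"z": -7.5,"yaw": 0,"hand": -1},{"x": 0,"y": 0,"z": -8.5,"yaw": 0,"hand": -1},{"x": 0,"y": 0,"z": -8.9,"yaw": 0,"hand": -1},{"x": 0,"y": 0,"z": -8.9,"yaw": 0,"hand": -1}]}}

```text
clock: 25.8
position: [0.5482, -0.0973, 0.0153]
ee_rot: [2.223, 2.22, 0.0]
force: [0.8, -0.6, 0.7]
width: 0.005
gripper_force: 0.0
```

Request:
{"op": "apply_moves", "data": {"motion": [{"x": 0.6,"y": 0,"z": 0,"yaw": 0,"hand": -1},{"x": 1.2,"y": 0,"z": 0,"yaw": 0,"hand": -1},{"x": 1.5,"y": 0,"z": 0,"yaw": 0,"hand": -1},{"x": 1.7,"y": 0,"z": 0,"yaw": 0,"hand": -1},{"x": 1.85,"y": 0,"z": 0,"yaw": 0,"hand": -1},{"x": 1.95,"y": 0,"z": 0,"yaw": 0,"hand": -1},{"x": 1.95,"y": 0,"z": 0,"yaw": 0,"hand": -1}]}}

```text
clock: 26.68
position: [0.5675, -0.0973, 0.0152]
ee_rot: [-2.223, -2.22, 0.0]
force: [-0.1, 0.2, -0.2]
width: 0.003
gripper_force: 0.0
```

Request:
{"op": "apply_moves", "data": {"motion": [{"x": 0.1,"y": 0,"z": 0,"yaw": 0,"hand": -1},{"x": 0.2,"y": 0,"z": 0,"yaw": 0,"hand": -1},{"x": 0.3,"y": 0,"z": 0,"yaw": 0,"hand": -1},{"x": 0.3,"y": 0,"z": 0,"yaw": 0,"hand": -1}]}}

```text
clock: 27.18
position: [0.5687, -0.0974, 0.015]
ee_rot: [-2.221, -2.219, 0.004]
force: [-6.9, -0.2, 5.6]
width: 0.002
gripper_force: 3.5
```

Request:
{"op": "apply_moves", "data": {"motion": [{"x": 0.1,"y": 0,"z": 0,"yaw": 0,"hand": -1},{"x": 0.2,"y": 0,"z": 0,"yaw": 0,"hand": -1},{"x": 0.2,"y": 0,"z": 0,"yaw": 0,"hand": -1},{"x": 0.2,"y": 0,"z": 0,"yaw": 0,"hand": -1}]}}

```text
clock: 27.68
position: [0.5688, -0.0975, 0.0148]
ee_rot: [-2.22, -2.217, 0.008]
force: [-12.4, 0.2, 10.0]
width: 0.004
gripper_force: 6.7
```

Request:
{"op": "apply_moves", "data": {"motion": [{"x": -0.5,"y": 0,"z": 0,"yaw": 0,"hand": -1},{"x": -1,"y": 1.5,"z": 0,"yaw": 0,"hand": -1},{"x": -1,"y": 3,"z": 0,"yaw": 0,"hand": -1},{"x": -0.5,"y": 3,"z": 0,"yaw": 0,"hand": -1},{"x": -0.3,"y": 3,"z": 0,"yaw": 0,"hand": -1},{"x": -0.2,"y": 3,"z": 0,"yaw": 0,"hand": -1},{"x": -0.1,"y": 3,"z": 0,"yaw": 0,"hand": -1},{"x": 0,"y": 3,"z": 0,"yaw": 0,"hand": -1},{"x": 0,"y": 3,"z": 0,"yaw": 0,"hand": -1}]}}

```text
clock: 28.8
position: [0.5688, -0.0669, 0.0146]
ee_rot: [-2.219, -2.217, 0.008]
force: [-13.2, 3.7, 10.2]
width: 0.008
gripper_force: 7.1
```

Request:
{"op": "apply_moves", "data": {"motion": [{"x": -0.5,"y": 0,"z": 0,"yaw": 0,"hand": -1},{"x": -1,"y": -2,"z": 0,"yaw": 0,"hand": -1},{"x": -1,"y": -4,"z": 0,"yaw": 0,"hand": -1},{"x": -1,"y": -6,"z": 0,"yaw": 0,"hand": -1},{"x": -0.5,"y": -6,"z": 0,"yaw": 0,"hand": -1},{"x": -0.3,"y": -6,"z": 0,"yaw": 0,"hand": -1},{"x": -0.2,"y": -6,"z": 0,"yaw": 0,"hand": -1},{"x": -0.1,"y": -6,"z": 0,"yaw": 0,"hand": -1},{"x": 0,"y": -6,"z": 0,"yaw": 0,"hand": -1},{"x": 0,"y": -6,"z": 0,"yaw": 0,"hand": -1}]}}

```text
clock: 30.05
position: [0.5689, -0.1273, 0.0148]
ee_rot: [-2.219, -2.218, 0.009]
force: [-12.4, -3.7, 9.9]
width: 0.003
gripper_force: 6.5
```

Request:
{"op": "apply_moves", "data": {"motion": [{"x": -0.5,"y": 0,"z": 0,"yaw": 0,"hand": -1},{"x": -1.5,"y": 0,"z": 0,"yaw": 0,"hand": -1},{"x": -2,"y": 0,"z": 2,"yaw": 0,"hand": -1},{"x": -2.5,"y": 0,"z": 5,"yaw": 0,"hand": -1},{"x": -3,"y": 1,"z": 9,"yaw": 0,"hand": -1},{"x": -3,"y": 2,"z": 13,"yaw": 0,"hand": -1},{"x": -3,"y": 2,"z": 15,"yaw": 0,"hand": -1},{"x": -3,"y": 2,"z": 15,"yaw": 0,"hand": -1},{"x": -3,"y": 2,"z": 15,"yaw": 0,"hand": -1}]}}

```text
clock: 31.18
position: [0.5421, -0.1074, 0.1652]
ee_rot: [2.223, 2.22, -0.0]
force: [-0.3, 0.0, -0.9]
width: 0.008
gripper_force: 0.0
```

```bash
python3 - <<'E'
from h import *
o=observe();w=camera_model("wrist");a=get_image("wrist")
print(o["clock"],o["position"],o["force"])
hsv=cv2.cvtColor(a,cv2.COLOR_BGR2HSV)
# brightness at the four rail tops (z=.034), flat-in-nest hypothesis
for n,d in(("back",(.035,0)),("front",(-.035,0)),("left",(0,.035)),("right",(0,-.035)),("hole",(0,0))):
    u=proj(w,[.632+d[0],-.0975+d[1],.034 if n!="hole" else .006])[0];print(n,u.round(),a[int(u[1])%420,int(u[0])%560].tolist())
for q in("setting_block","tape_measure","offcut_2","chisel","frame"):print(q,[np.round(r["rect"]).tolist() for r in recognise(q,"scene")[:1]]) if q!="setting_block" or get_image("scene") is not None else 0
E
```

```text
31.175 [ 0.54209085 -0.1073708   0.16521597] [-0.34071125  0.03230058 -0.88048438]
back [434. 181.] [48, 78, 128]
front [346. 181.] [133, 203, 243]
left [394. 136.] [130, 200, 242]
right [386. 223.] [91, 139, 181]
hole [380. 174.] [141, 211, 233]
setting_block [[299.0, 250.0, 322.0, 275.0]]
tape_measure [[277.0, 261.0, 305.0, 292.0]]
offcut_2 [[380.0, 193.0, 404.0, 215.0]]
chisel [[176.0, 297.0, 265.0, 367.0]]
frame [[234.0, 212.0, 279.0, 237.0]]
```

```bash
python3 -c "
from cell import *
print(sign_off())"
```

```text
the job is handed in; nothing more can be done
None
```

The job is handed in at about 31 s of the 72 s allowed: the frame was turned a quarter turn anticlockwise against the post (measured 89.4°) and is back in the nest, dark rail at the back, hard against the back stop at both ends, with the hand clear and the other pieces unmoved to within the detector's few pixels.

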